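# Lock the bento box lid with its cam lock

## Robot

A 7-joint arm with a two-finger parallel gripper is mounted at the origin on the work surface. World frame = base frame: x ahead of the robot, y to its left, z up, the work surface at z = 0. Lengths are in m, angles in rad, forces in N, time in s.
With the tool pointing down it reaches from about 0.425 to 0.925 m from the base axis. Payload 6.8 kg.
Tool frame: the origin (TCP) lies where the fingers leave the gripper's body, on its centre line; the fingertips stand 73 mm ahead of it and the grasp point (between the pads) lies 54 mm ahead of it; z points along the fingers, y is the line along which they close (so a half turn about z gives the same grasp; the last joint's range is limited). The gripper opens to 85 mm and grips with 20 to 120 N. Pads are 22 mm wide; open, the fingers measure 114 mm over their backs; the gripper's body (76 mm by 85 mm) begins 54 mm behind the grasp point. The pads swing forward as they close: fully open they stand 13 mm farther back than shut.
Start: joints at [1.094, 0.477, 0.022, 1.555, -0.011, 1.109, -0.083], TCP at [0.243, -0.63, 0.304] pointing down, gripper open.
Joint ranges: [-2.96, 2.96], [-0.34, 2.1], [-1.41, 1.46], [0.24, 2.44], [-1.37, 4.51], [0.17, 1.92], [-2.96, 2.96]. Speed limits (rad/s): [2.39, 2.39, 3.14, 3.14, 3.14, 3.14, 3.14].

## Interface

Orientations are given as a rotation vector (axis times angle).
In Python, from bench import r, vision, hand_in gives the robot as it stands (r), with the cameras (vision) and the job as plain functions.
- The arm moves only by the tool drive_effector, called as name(argument=value, ...), one argument or row to a line, values as JSON. Schema: {"type":"object","properties":{"motion":{"type":"array","items":{"type":"array","items":{"type":"array","items":{"type":"number"},"minItems":6,"maxItems":6},"minItems":1,"maxItems":5},"minItems":1,"maxItems":1},"jaw":{"type":"number"},"grip_force":{"type":"number"},"only":{"type":"string"},"quiet":{"type":"boolean"},"lines":{"type":"string"}},"required":["motion"],"additionalProperties":false}. motion is a list that holds a single list of rows (three levels of brackets), with 1 to 5 rows, each of 6 numbers: dx, dy, dz in a scale on which 1.0 is 0.6 m, then a rotation vector rx, ry, rz in fractions of the full range, 1 being 4 rad; each row is the pose to reach, as a shift and turn from the pose commanded when the call began, along the tool's axes at that moment; what a row does not reach only later rows make up. A row lasts 1/10 s, in which the tool goes at most 0.05 m and 0.15 rad, less where a joint would pass 70% of its speed; a pose out of reach is approached as far as the arm can. jaw is the finger opening in m, set as the call begins (left out keeps the last). The fingers move at their own pace and stop on an object; grip_force is the grip in N (left out, the last holds). Time passes only in rows, so rows that do not move let the fingers close. The tool returns the time, the measured TCP pose, the force, the opening and the grip force at its end. only (a regular expression) keeps the lines of the reply that match it, lines (a string "A,B") keeps lines A to B, and quiet returns only ok. A shift or turn number past 1, either way, is cut back to 1. Input that does not fit is refused with a message, and nothing moves.
- r.get_obs(): the state, without advancing time (a new reading comes with each control period).
- vision.grab_frame(name): name is "scene" or "top" or "wrist"; returns (picture, depth): 400x640x3 uint8, blue, green, red; 400x640 float32, m along the optical axis (not along the pixel's ray), 0 where there is no reading.
- vision.camera_info(name): a dict with "camera_matrix" (3x3 intrinsics, pixels), "R" (3x3) and "t" (3): a world point X has camera coordinates R X + t. Camera axes: x right, y down, z forward; pixel columns grow to the right and rows downward; lengths in m; the calibration is good to about 2 mm. A picture is of the moment at which its call begins: read the wrist's pose just before it. camera_info takes no time and is no camera call; for the wrist camera it gives the pose at the moment of the call.
- hand_in(): hands the job in; it is judged then, once.
The state is a dict: "clock": time; "joints": joint angles; "qvel": joint speeds; "tau": joint torques, N m; "tcp_pos": TCP position; "orientation": TCP orientation; "contact_force": force on the tool from outside, world axes, zero at the start; "moment": the same for the moment, N m; "grip_width": finger opening in m; "gripper_force": force on a finger pad.
Only numpy, scipy, OpenCV 4.12 (cv2) and the standard library are available. Lean on these libraries where they do the work, as an engineer would, in place of code of your own. Each camera call takes 0.05 s, during which the arm holds its last target. There are 200 camera calls.

## Task

Take the orange screwdriver out of its stand, set its blade fully into the slot of the steel cam disc on the cedar bento box, and turn the disc about half way clockwise; then let go so that the screwdriver stands in the slot by itself, take a fresh grip of its handle and turn on clockwise to the end, so that the hook draws the bolt head in and pulls the lid fully shut. Leave the screwdriver standing upright in the slot with your hand off it. Touch the box, its lid and its lock only with the screwdriver, never with the hand, and leave the other things where they are.

Things in the scene. Friction and masses are not known exactly. Their poses are not given: they have to be found in the camera images.
- driver: Stubby screwdriver, 96 mm long, 0.16 kg, loose, at first upright, blade down, in its stand. Origin: middle of the blade's tip; z up the shank, x along the blade's width. Flat steel blade 26 mm (x) by 5 mm (y), 12 mm long, its last 3 mm 22 by 3.5 mm; above it a flange 36 mm across (12 to 18 mm), which rests on stand or disc and keeps it upright. The blade may go in either way round.
- driver_grip (a point): Middle of the screwdriver's orange handle, 73 mm above the blade's tip, axes as the screwdriver's. The handle is 36 x 36 mm square, from 50 to 96 mm above the tip, flats facing x and y, with a black stripe on top along the blade (x); below it a shank 16 mm thick.
- stand: Dark wood block 84 x 84 x 36 mm high, fixed to the table, with a slot (33 x 11 mm, 18 mm deep) in the middle of its top that holds the screwdriver's blade. Origin: centre of its underside.
- box: Cedar bento box 220 mm (x) by 110 mm (y), 45 mm high, fixed to the table. Origin: centre of its underside. On its -x half lies the lid between rails (lid's top 54 mm, its finger ridge 60 mm above the table); a black rubber seal strip crosses it at x = 2 to 9 mm; on its +x half, on a dark plate, is the cam lock, its axis upright at x = 58 mm, y = 0.
- cam (a joint): Angle of the slotted steel cam disc (44 mm across), 0 to 2.6 rad (stop), growing clockwise seen from above; at first 0 to 0.25. Its 6 mm spiral hook reaches 49 mm from the axis, 52 to 58 mm above the table, catches the bolt head at 0.6 to 1.1 rad; from about 2.1 the lid is home: turn it to 2.3 or more. Takes about 0.1 N m, stays where left; the blade has about 0.15 rad play either way.
- cam_slot (a point): Middle of the slot's mouth, on the disc's axis, at its top face 66 mm above the table. It turns with the disc: x along the slot, z up. The slot is 31 mm (x) by 9 mm (y) and 15 mm deep, so with the flange on the disc the blade's tip is 12 mm below this point.
- lid (a joint): How far the cedar lid (108 x 94 x 8 mm) stands open, m: 0 is fully shut against the rubber seal, at the start 0.006 to 0.009. It slides along the box's x, shut towards +x, with 3.5 N of friction.
- bolt_head (a point): Top of the brass bolt head (13 mm across) on a brass arm of the lid, 62 mm above the table; 28 mm from the cam's axis when the lid is shut.
- food_jar: Stainless thermal food jar with a black cap, 84 mm in diameter, 133 mm high, loose; origin under its centre. Leave alone.
- pickle_dish: Blue ceramic pickle dish, 84 mm across, 28 mm high, loose, beside the stand; origin under its centre. Leave alone.
- rice_scoop: Green plastic rice scoop, 183 mm long, lying flat; origin under the joint of handle and blade. Leave alone.
- soy_bottle: Amber glass soy bottle with a red cap, 42 mm in diameter, 100 mm high, loose, beside the box; origin under its centre. Leave alone.
- tea_cup: White tea cup, 72 mm across, 75 mm high, loose; origin under its centre. Leave alone.
- chopstick_case: Blue plastic chopstick case 200 x 35 x 20 mm, loose; origin under its centre. Leave alone.

How it is judged:
On the way, in this order (a step that is already met when the one before it is completed fails the run):
1. the screwdriver's blade is fully in the slot while the disc is still near its start (below 0.6 rad) and the lid still open (horizontal distance between driver and cam_slot below 0.006 m and z of driver in the frame of cam_slot below -0.008 m and angle between driver's own z axis and vertical below 0.12 rad and value of joint cam below 0.6 rad and value of joint lid above 0.004 m), for 0.1 s.
2. with the disc turned about half way (0.7 to 1.9 rad) the hand has let go and the screwdriver stands in the slot by itself (horizontal distance between driver and cam_slot below 0.006 m and z of driver in the frame of cam_slot below -0.008 m and angle between driver's own z axis and vertical below 0.12 rad and value of joint cam between 0.7 and 1.9 rad and contact force between the fingers and driver below 0.1 N), for 0.2 s.
3. the screwdriver, held again, has turned the disc beyond 2.2 rad and the lid is drawn shut (horizontal distance between driver and cam_slot below 0.006 m and z of driver in the frame of cam_slot below -0.008 m and angle between driver's own z axis and vertical below 0.12 rad and value of joint cam above 2.2 rad and value of joint lid below 0.002 m and contact force between the fingers and driver above 1 N), for 0.1 s.
At the end, for the whole second after the job is handed in: The cam disc stands at more than 2.2 rad, the lid is open by less than 2 mm, and the screwdriver stands still and released in the slot: tip within 6 mm of the axis and more than 8 mm below the disc's top, leaning less than 0.12 rad (horizontal distance between driver and cam_slot below 0.006 m and z of driver in the frame of cam_slot below -0.008 m and angle between driver's own z axis and vertical below 0.12 rad and value of joint cam above 2.2 rad and value of joint lid below 0.002 m and linear speed of driver below 0.02 m/s and contact force between the fingers and driver below 0.1 N); the robot touches nothing.
It fails at once if the hand or arm pushes on the box, its lid or its lock (over 1 N) (contact force between any of the fingers, the arm and box above 1 N).
It fails at once if another thing (jar, dish, scoop, bottle, cup or case) is moved by more than 25 mm (distance of any of food_jar, pickle_dish, rice_scoop, soy_bottle, tea_cup, chopstick_case from where it was at the start of the episode above 0.025 m).
It also fails if it takes over 51 s, if anything falls off the work surface, if the arm or the gripper's body presses on something with over 40 N, if the wrist force passes 120 N, or if a joint passes its speed limit or range.

## Working session

There is one attempt and no reset: what is moved stays moved. The work goes in short steps, Python scripts to look and compute and a tool call to move; the robot and the scene stay as the last step left them, time stands still between calls to the robot, and variables do not carry over. Pictures are saved under pics/ and viewed, at most 10 in all, crops included, and the job is handed in when it is done.

```bash
ls; mkdir -p pics; python3 - <<'E'
from bench import r, vision, hand_in
import cv2,numpy as np
o=r.get_obs();print({k:np.round(v,3) for k,v in o.items()})
for n in("top","scene"):
    i,d=vision.grab_frame(n);cv2.imwrite(f"pics/{n}0.png",i);np.save(f"pics/{n}0.npy",d)
    c=vision.camera_info(n);print(n,c)
E
```

```text
bench.py
pics
{'clock': np.float64(0.0), 'joints': array([ 1.094,  0.478,  0.022,  1.556, -0.012,  1.109, -0.083]), 'qvel': array([ 0.   , -0.002, -0.001, -0.001,  0.   , -0.   , -0.   ]), 'tau': array([ 0.0000e+00, -5.9644e+01,  1.6070e+00, -2.8120e+01,  1.2000e-02,
        9.0000e-03, -0.0000e+00]), 'tcp_pos': array([ 0.243, -0.629,  0.303]), 'orientation': array([-3.087e+00, -5.760e-01,  1.000e-03]), 'contact_force': array([ 1.477,  0.066, -0.764]), 'moment': array([-0.01 , -0.022,  0.022]), 'gripper_force': np.float64(0.0), 'grip_width': np.float64(0.085)}
top {'camera_matrix': array([[385.18817536,   0.        , 309.9677323 ],
       [  0.        , 385.18817536, 198.02048237],
       [  0.        ,   0.        ,   1.        ]]), 'R': array([[-5.86304188e-02, -9.98279573e-01, -6.06301019e-04],
       [-9.76468552e-01,  5.74756684e-02, -2.07859844e-01],
       [ 2.07537084e-01, -1.15948758e-02, -9.78158432e-01]]), 't': array([0.12251074, 0.52447874, 1.10872166])}
scene {'camera_matrix': array([[444.47700755,   0.        , 322.03916018],
       [  0.        , 444.47700755, 203.40880867],
       [  0.        ,   0.        ,   1.        ]]), 'R': array([[ 0.26627628,  0.96388275, -0.00519513],
       [ 0.63882262, -0.1805081 , -0.74787866],
       [-0.7218051 ,  0.19582358, -0.66381513]]), 't': array([-0.21855525, -0.22530243,  1.59704449])}
```

View pics/top0.png

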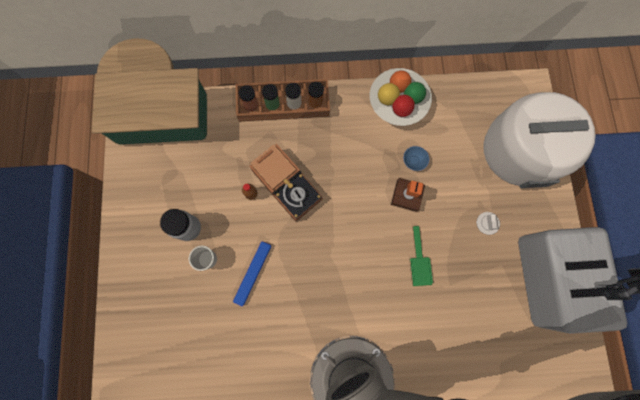

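View pics/scene0.png

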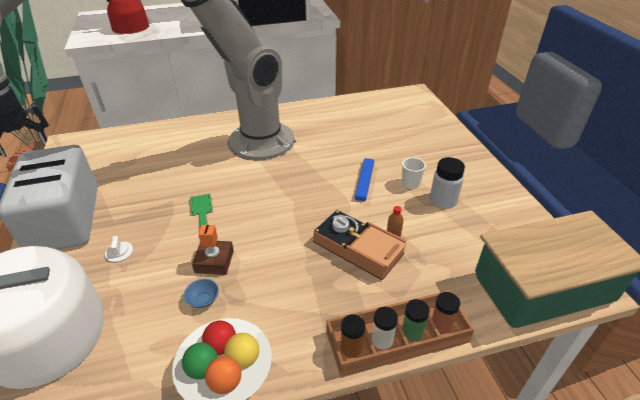

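The top view shows the driver at about (415,188) in its stand, the dish at (416,158), the box at about (286,182) and the cam disc at (296,194). The bottle is at (249,191). I'll work out coarse positions next.

```bash
cat > h.py <<'E'
import cv2,numpy as np
from bench import r, vision, hand_in
from scipy.spatial.transform import Rotation as Ro
def ray(c,uv):
    K,R,t=c["camera_matrix"],np.array(c["R"]),np.array(c["t"])
    d=R.T@np.linalg.solve(K,np.array([uv[0],uv[1],1.]));return -R.T@t,d
def plane(c,uv,z):
    o,d=ray(c,uv);return o+d*(z-o[2])/d[2]
def tri(rays):
    A=np.zeros((3,3));b=np.zeros(3)
    for o,d in rays:
        d=d/np.linalg.norm(d);P=np.eye(3)-np.outer(d,d);A+=P;b+=P@o
    x=np.linalg.solve(A,b)
    return x,[np.linalg.norm(np.cross(x-o,d/np.linalg.norm(d))) for o,d in rays]
def orange(i):
    h=cv2.cvtColor(i,cv2.COLOR_BGR2HSV);return cv2.inRange(h,(4,190,120),(16,255,255))
def blobs(m,a=20):
    n,l,s,c=cv2.connectedComponentsWithStats(m);return [(s[k].tolist(),c[k].round(1).tolist()) for k in range(1,n) if s[k,4]>a]
def T():
    o=r.get_obs();return o["tcp_pos"],Ro.from_rotvec(o["orientation"])
E
python3 - <<'E'
from h import *
for n in("top","scene"):
    i=cv2.imread(f"pics/{n}0.png");c=vision.camera_info(n);d=np.load(f"pics/{n}0.npy")
    print(n,blobs(orange(i)))
c=vision.camera_info("top")
print("driver",plane(c,(416,188),.12),"stand",plane(c,(408,195),.036),"disc",plane(c,(296,194),.066),"boxtop",plane(c,(286,182),.05))
print("corners",[plane(c,p,.045).round(3) for p in((252,165),(277,147),(321,197),(298,217))])
print("dish",plane(c,(416,158),.02),"bottle",plane(c,(248,188),.1))
cs=vision.camera_info("scene");print("scene disc",plane(cs,(341,224),.066),"drv",plane(cs,(208,231),.12))
print(vision.camera_info("wrist")); p,R=T();print(R.as_matrix().round(3))
E
```

```text
top []
scene []
driver [ 0.52845398 -0.21267131  0.12      ] stand [ 0.52658869 -0.21039503  0.036     ] disc [0.54323201 0.13274514 0.066     ] boxtop [0.58624093 0.16178627 0.05      ]
corners [array([0.648, 0.265, 0.045]), array([0.702, 0.185, 0.045]), array([0.534, 0.058, 0.045]), array([0.477, 0.131, 0.045])]
dish [ 0.64845305 -0.25362911  0.02      ] bottle [0.56172831 0.2708624  0.1       ]
scene disc [0.55141466 0.12699737 0.066     ] drv [ 0.53919895 -0.21087753  0.12      ]
{'camera_matrix': array([[289.37749881,   0.        , 318.97879919],
       [  0.        , 289.37749881, 201.73264581],
       [  0.        ,   0.        ,   1.        ]]), 'R': array([[ 0.36102433, -0.9325547 , -0.00177835],
       [-0.89175762, -0.34578699,  0.29188988],
       [-0.27281821, -0.10379349, -0.95645028]]), 't': array([-0.67306531, -0.0385077 ,  0.37960597])}
[[ 0.933  0.36  -0.001]
 [ 0.36  -0.933  0.002]
 [-0.    -0.002 -1.   ]]
```

```bash
python3 - <<'E'
from h import *
d=np.load("pics/top0.npy");c=vision.camera_info("top")
for uv in((570,265),(590,293),(540,250),(560,128),(530,160),(610,285),(550,300)):
    o,q=ray(c,uv);print(uv,(o+q*d[uv[1],uv[0]]).round(3))
i=cv2.imread("pics/top0.png");print(cv2.cvtColor(i[180:196,406:426],cv2.COLOR_BGR2HSV)[8,::2].tolist())
p,R=T();g=np.array([.53,-.21,.32]);print(R.inv().apply(g-p))
E
```

```text
(570, 265) [ 0.287 -0.578  0.168]
(590, 293) [ 0.214 -0.616  0.167]
(540, 250) [ 0.332 -0.531  0.126]
(560, 128) [ 0.651 -0.594  0.212]
(530, 160) [0.289 0.105 1.194]
(610, 285) [ 0.238 -0.579  0.289]
(550, 300) [ 0.199 -0.531  0.13 ]
[[10, 89, 106], [9, 180, 126], [10, 187, 172], [9, 182, 195], [9, 175, 185], [4, 119, 58], [9, 178, 185], [10, 183, 191], [10, 184, 125], [14, 99, 90]]
[ 0.41865917 -0.28766569 -0.01654386]
```

Units first: shifts go in shares of 0.6 m and turns go in shares of 4 rad. So 0.2 m / 0.6 = 0.3333, -0.14 m / 0.6 = -0.2333.

drive_effector(
  motion=[
    [[0.0667, -0.0467, -0.0167, 0, 0, 0], [0.1333, -0.0933, -0.0167, 0, 0, 0], [0.2, -0.14, -0.0167, 0, 0, 0], [0.2667, -0.1867, -0.0167, 0, 0, 0], [0.3333, -0.2333, -0.0167, 0, 0, 0]],
  ],
  jaw=0.085,
)

```text
clock: 0.6
tcp_pos: [0.38, -0.425, 0.3136]
orientation: [-3.088, -0.576, 0.001]
contact_force: [0.0, -0.4, 0.6]
grip_width: 0.0849
gripper_force: 0.0
```

drive_effector(
  motion=[
    [[0.0667, -0.0467, 0, 0, 0, 0], [0.1333, -0.0933, 0, 0, 0, 0], [0.2, -0.14, 0, 0, 0, 0], [0.2667, -0.1867, 0, 0, 0, 0], [0.3333, -0.2333, 0, 0, 0, 0]],
  ],
)

```text
clock: 1.1
tcp_pos: [0.5161, -0.2225, 0.3137]
orientation: [-3.088, -0.576, 0.001]
contact_force: [0.1, -0.3, 0.9]
grip_width: 0.0852
gripper_force: 0.0
```

drive_effector(
  motion=[
    [[0.03, -0.0117, 0, 0, 0, 0], [0.03, -0.0117, 0, 0, 0, 0]],
  ],
)

```text
clock: 1.3
tcp_pos: [0.5318, -0.2073, 0.3136]
orientation: [-3.085, -0.586, -0.001]
contact_force: [-0.1, 0.0, -0.2]
grip_width: 0.085
gripper_force: 0.0
```

```bash
sed -i 's/(4,190,120)/(4,140,90)/' h.py
python3 - <<'E'
from h import *
c=vision.camera_info("wrist");i,d=vision.grab_frame("wrist");cv2.imwrite("pics/w1.png",i);np.save("pics/w1.npy",d)
np.savez("pics/w1c",R=c["R"],t=c["t"]);p,R=T();print(p,R.as_matrix().round(3));print(blobs(orange(i)))
E
```

```text
[ 0.53037742 -0.20976613  0.31346185] [[ 0.932  0.364 -0.001]
 [ 0.364 -0.932  0.001]
 [-0.    -0.001 -1.   ]]
[([21, 0, 102, 118, 2734], [85.5, 59.3]), ([296, 137, 57, 40, 429], [323.6, 158.4]), ([293, 165, 13, 12, 41], [300.4, 169.8]), ([294, 168, 63, 54, 1660], [326.4, 194.2])]
```

View pics/w1.png

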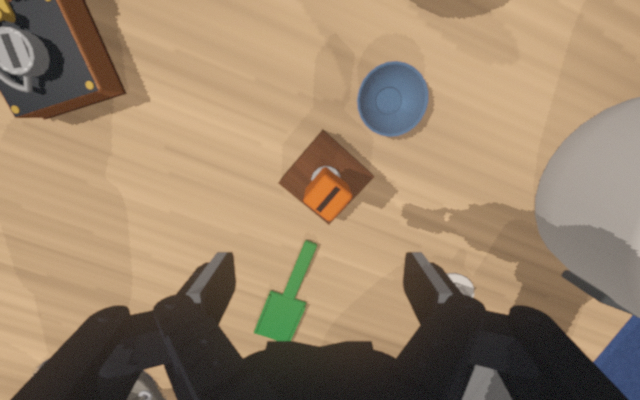

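The wrist view shows the handle's top face at about (328,197). Its stripe runs from about (318,210) to (339,187). The stand is around (326,177). I'll measure the stripe, then shift the hand for a second view.

Scaled: -0.06 m / 0.6 = -0.1, 0.05 m / 0.6 = 0.0833.

```bash
cat >> h.py <<'E'
def stripe(i,c,ztop):
    m=orange(i);bl=[b for b in blobs(m,150)]
    m=cv2.morphologyEx(m,cv2.MORPH_CLOSE,np.ones((9,9)))
    h=cv2.cvtColor(i,cv2.COLOR_BGR2HSV)
    cn=max([b for b in blobs(m,300) if abs(b[1][0]-320)<150],key=lambda b:b[0][4]);x,y,w,hh,_=cn[0]
    s=np.zeros(m.shape,np.uint8);s[y:y+hh,x:x+w]=255
    dk=((h[...,2]<75)&(cv2.erode(m,np.ones((5,5)))>0)&(s>0)).astype(np.uint8)*255
    n,l,st,ce=cv2.connectedComponentsWithStats(dk);k=1+np.argmax(st[1:,4])
    (u,v),wh,a=cv2.minAreaRect(np.argwhere(l==k)[:,::-1].astype(np.float32))
    bx=cv2.boxPoints(((u,v),wh,a));e=[bx[1]-bx[0],bx[2]-bx[1]];e=max(e,key=np.linalg.norm)/2
    P=[plane(c,(u+q*e[0],v+q*e[1]),ztop) for q in(-1,1)];D=P[1]-P[0]
    return (u,v),wh,plane(c,(u,v),ztop),np.arctan2(D[1],D[0]),np.linalg.norm(D)
E
```

drive_effector(
  motion=[
    [[-0.05, 0.0667, 0, 0, 0, 0], [-0.1, 0.0833, 0, 0, 0, 0], [-0.1, 0.0833, 0, 0, 0, 0]],
  ],
)

```text
clock: 1.65
tcp_pos: [0.4867, -0.2859, 0.3134]
orientation: [3.09, 0.559, -0.006]
contact_force: [-1.3, -0.4, 0.5]
grip_width: 0.0849
gripper_force: 0.0
```

```bash
python3 - <<'E'
from h import *
c=vision.camera_info("wrist");i,d=vision.grab_frame("wrist");cv2.imwrite("pics/w2.png",i);np.savez("pics/w2c",R=c["R"],t=c["t"])
rs=[]
for n in "12":
    z=np.load(f"pics/w{n}c.npz");cc=dict(camera_matrix=c["camera_matrix"],R=z["R"],t=z["t"]);im=cv2.imread(f"pics/w{n}.png")
    s=stripe(im,cc,.12);print(s);rs.append(ray(cc,s[0]))
print(tri(rs));p,R=T();print(p,R.as_matrix().round(3))
E
```

```text
((334.0, 191.0), (0.0, 0.0), array([ 0.54098577, -0.21750037,  0.12      ]), np.float64(0.0), np.float64(0.0))
((261.95269775390625, 120.96623992919922), (4.068667411804199, 30.45688247680664), array([ 0.53181218, -0.21469018,  0.12      ]), np.float64(-0.3159170139856966), np.float64(0.026788708777095997))
(array([ 0.53591022, -0.21617498,  0.11722946]), [np.float64(0.0047167920230041975), np.float64(0.004716792023004267)])
[ 0.48864235 -0.28335237  0.31355431] [[ 0.935  0.353 -0.002]
 [ 0.353 -0.935 -0.001]
 [-0.002  0.    -1.   ]]
```

```bash
python3 - <<'E'
s=open('h.py').read()
s=s.replace("(cv2.erode(m,np.ones((5,5)))>0)&(s>0)","(cv2.erode(hl,np.ones((7,7)))>0)")
s=s.replace("    dk=","    m[s==0]=0;hl=np.zeros_like(m);cv2.fillConvexPoly(hl,cv2.convexHull(np.argwhere(m>0)[:,::-1].astype(np.int32)),255)\n    dk=")
open('h.py','w').write(s)
E
python3 - <<'E'
from h import *
c=vision.camera_info("wrist");rs=[]
for n in "12":
    z=np.load(f"pics/w{n}c.npz");cc=dict(camera_matrix=c["camera_matrix"],R=z["R"],t=z["t"]);im=cv2.imread(f"pics/w{n}.png")
    s=stripe(im,cc,.12);print(s);rs.append(ray(cc,s[0]))
print(tri(rs))
E
```

```text
((334.0, 191.0), (0.0, 0.0), array([ 0.54098577, -0.21750037,  0.12      ]), np.float64(0.0), np.float64(0.0))
((261.95269775390625, 120.96623992919922), (4.068667411804199, 30.45688247680664), array([ 0.53181218, -0.21469018,  0.12      ]), np.float64(-0.3159170139856966), np.float64(0.026788708777095997))
(array([ 0.53591022, -0.21617498,  0.11722946]), [np.float64(0.0047167920230041975), np.float64(0.004716792023004267)])
```

```bash
sed -i 's/h\[...,2\]<75/h[...,2]<115/' h.py; python3 - <<'E'
from h import *
im=cv2.imread("pics/w1.png");print(cv2.cvtColor(im,cv2.COLOR_BGR2HSV)[198,310:346:2].tolist())
c=vision.camera_info("wrist");rs=[]
for n in "12":
    z=np.load(f"pics/w{n}c.npz");cc=dict(camera_matrix=c["camera_matrix"],R=z["R"],t=z["t"]);im=cv2.imread(f"pics/w{n}.png")
    s=stripe(im,cc,.12);print(s);rs.append(ray(cc,s[0]))
print(tri(rs))
E
```

```text
[[13, 189, 218], [13, 189, 219], [13, 189, 219], [13, 192, 218], [13, 193, 217], [13, 196, 217], [13, 194, 216], [12, 181, 183], [9, 120, 98], [10, 88, 78], [11, 103, 82], [11, 167, 145], [13, 191, 208], [13, 198, 215], [14, 197, 215], [13, 194, 216], [13, 192, 216], [13, 193, 215]]
((349.0, 175.00001525878906), (28.284271240234375, 19.798988342285156), array([ 0.56025991, -0.22458351,  0.12      ]), np.float64(-1.973239391302064), np.float64(0.026823035945002356))
((282.7679748535156, 107.59115600585938), (68.38306427001953, 39.09727096557617), array([ 0.54879002, -0.22824052,  0.12      ]), np.float64(-1.9361874608577039), np.float64(0.05682700896048125))
(array([ 0.55222855, -0.22716739,  0.09489633]), [np.float64(0.0045227708827715206), np.float64(0.004522770882771671)])
```

```bash
python3 - <<'E'
s=open('h.py').read()
s=s.replace("(4,140,90)","(4,165,170)").replace("np.ones((7,7))","np.ones((3,3))").replace("h[...,2]<115","h[...,2]<140")
open('h.py','w').write(s)
E
python3 - <<'E'
from h import *
c=vision.camera_info("wrist");rs=[]
for n in "12":
    z=np.load(f"pics/w{n}c.npz");cc=dict(camera_matrix=c["camera_matrix"],R=z["R"],t=z["t"]);im=cv2.imread(f"pics/w{n}.png")
    print(blobs(orange(im),100))
    s=stripe(im,cc,.12);print(s);rs.append(ray(cc,s[0]))
print(tri(rs))
E
```

```text
[([303, 174, 48, 47, 1120], [326.0, 196.9])]
((327.6764221191406, 198.71954345703125), (5.088305950164795, 29.92528533935547), array([ 0.5317735 , -0.21480444,  0.12      ]), np.float64(-0.3124782469159539), np.float64(0.02898874390909896))
[([237, 94, 51, 54, 1337], [261.7, 120.6])]
((262.0335388183594, 121.02349853515625), (6.308085918426514, 33.26081848144531), array([ 0.53179078, -0.21477082,  0.12      ]), np.float64(-0.3067324967972009), np.float64(0.02924335227066689))
(array([ 0.53180148, -0.21478938,  0.12010933]), [np.float64(6.215733361755384e-07), np.float64(6.215733362438024e-07)])
```

```bash
python3 - <<'E'
from h import *
a=cv2.resize(cv2.imread("pics/w1.png")[0:120,0:130],None,fx=4,fy=4,interpolation=2)
b=cv2.resize(cv2.imread("pics/top0.png")[135:225,235:335],None,fx=4.8,fy=4.8,interpolation=2)[:480,:280]
b=cv2.resize(cv2.imread("pics/top0.png")[160:220,265:325],None,fx=4.6,fy=4.6,interpolation=2)
o=np.zeros((480,800,3),np.uint8);o[:480,:520]=a;o[:276,524:800]=b;cv2.imwrite("pics/c1.png",o)
E
```

```text
(no output)
```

View pics/c1.png

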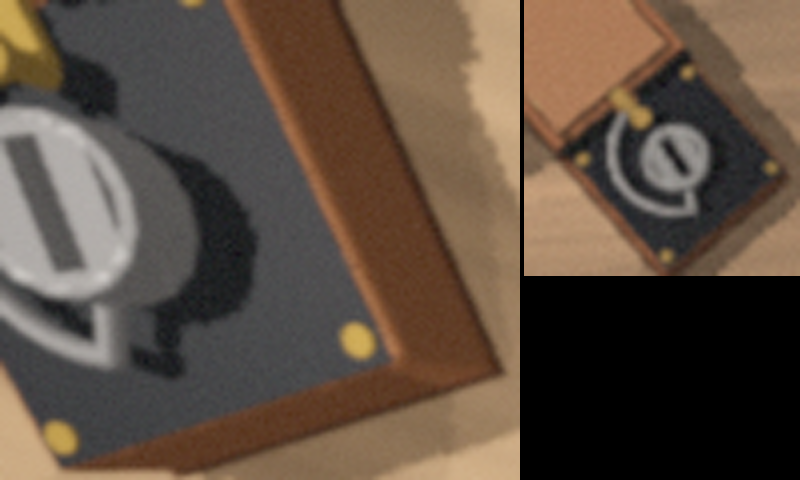

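The crop shows the slot from about (5,34) to (17,67) in w1. In the top view it runs from about (294.6,190.4) to (301.1,197.4), roughly along the box's long axis, and the hook opens towards the bolt head.

```bash
python3 - <<'E'
from h import *
c=vision.camera_info("wrist");z=np.load("pics/w1c.npz");cw=dict(camera_matrix=c["camera_matrix"],R=z["R"],t=z["t"]);ct=vision.camera_info("top")
for cc,a,b in((cw,(5,34.5),(17,67.5)),(ct,(294.6,190.4),(301.1,197.4))):
    A,B=plane(cc,a,.066),plane(cc,b,.066);D=A-B;print((A+B)/2,np.arctan2(D[1],D[0]),np.linalg.norm(D))
p,R=T();g=np.array([.5318,-.2148,p[2]]);th=-.309;Rn=Ro.from_matrix(np.array([[np.cos(th),np.sin(th),0],[np.sin(th),-np.cos(th),0],[0,0,-1]]))
print(R.inv().apply(g-p),(R.inv()*Rn).as_rotvec(), r.get_obs()["joints"].round(2))
E
```

```text
[0.54351857 0.12736247 0.066     ] 0.46950384404256573 0.02968700381979484
[0.5432348  0.12720737 0.066     ] 0.6811068485665832 0.029132556587248466
[ 0.06459561 -0.04888141 -0.00015677] [0.00099075 0.00206911 0.67013324] [ 0.54  0.29 -0.15  1.8   0.05  1.05 -0.84]
```

Scaled: 0.07 m / 0.6 = 0.1167, 0.0646 m / 0.6 = 0.1077, -0.15 rad / 4 = -0.0375.

drive_effector(
  motion=[
    [[0.05, -0.0333, 0.0333, 0, 0, -0.0375], [0.1077, -0.0815, 0.0667, 0, 0, -0.075], [0.1077, -0.0815, 0.1167, 0, 0, -0.1125], [0.1077, -0.0815, 0.1167, 0, 0, -0.15], [0.1077, -0.0815, 0.1167, 0, 0, -0.1875]],
  ],
)

```text
clock: 2.2
tcp_pos: [0.5339, -0.21, 0.2426]
orientation: [-2.655, -1.675, 0.002]
contact_force: [0.1, 0.1, 0.9]
grip_width: 0.0848
gripper_force: 0.0
```

drive_effector(
  motion=[
    [[0, 0, 0, 0, 0, -0.0375], [0, 0, 0, 0, 0, -0.0375], [0, 0, 0, 0, 0, -0.0375]],
  ],
)

```text
clock: 2.5
tcp_pos: [0.5343, -0.2108, 0.2439]
orientation: [-2.534, -1.856, -0.0]
contact_force: [-0.2, -0.3, -0.2]
grip_width: 0.0852
gripper_force: 0.0
```

```bash
cat >> h.py <<'E'
def goto(g,th):
    p,R=T();Rn=Ro.from_matrix(np.array([[np.cos(th),np.sin(th),0],[np.sin(th),-np.cos(th),0],[0,0,-1]]))
    print("tcp",p.round(4),"delta",R.inv().apply(np.array(g)-p).round(4),(R.inv()*Rn).as_rotvec().round(3),"j",r.get_obs()["joints"].round(2))
E
python3 -c "
from h import *
goto((.5318,-.2148,.151),-.309+np.pi/2)"
```

```text
tcp [ 0.5343 -0.2108  0.2439] delta [-0.0046 -0.0011  0.0929] [-0.    -0.     0.003] j [ 0.55  0.4  -0.36  1.84  0.17  0.93 -0.19]
```

Scaled: 0.093 m / 0.6 = 0.155, -0.0046 m / 0.6 = -0.0077.

drive_effector(
  motion=[
    [[-0.0077, -0.0017, 0.05, 0, 0, 0], [-0.0077, -0.0017, 0.1167, 0, 0, 0], [-0.0077, -0.0017, 0.155, 0, 0, 0], [-0.0077, -0.0017, 0.155, 0, 0, 0]],
  ],
)

```text
clock: 2.9
tcp_pos: [0.53, -0.2142, 0.1478]
orientation: [-2.529, -1.855, 0.006]
contact_force: [0.4, -0.1, 0.4]
grip_width: 0.0846
gripper_force: 0.0
```

```bash
python3 -c "
from h import *
goto((.5318,-.2148,.151),-.309+np.pi/2)"
```

```text
tcp [ 0.53   -0.2142  0.1478] delta [-0.0001  0.0019 -0.0032] [-0.006  0.     0.004] j [ 0.53  0.53 -0.33  1.91  0.24  0.75 -0.24]
```

Close gently with the small y correction, then lift slightly.

Scaled: -0.003 m / 0.6 = -0.005, 0.002 m / 0.6 = 0.0033.

drive_effector(
  motion=[
    [[0, 0.0033, -0.005, 0, 0, 0], [0, 0.0033, -0.005, 0, 0, 0], [0, 0.0033, -0.005, 0, 0, 0], [0, 0.0033, -0.005, 0, 0, 0], [0, 0.0033, -0.005, 0, 0, 0]],
  ],
  jaw=0.02,
  grip_force=40,
)

```text
clock: 3.4
tcp_pos: [0.5349, -0.2155, 0.1554]
orientation: [2.529, 1.86, 0.002]
contact_force: [-0.6, 0.8, 7.0]
grip_width: 0.0356
gripper_force: 45.9
```

drive_effector(
  motion=[
    [[0, 0, 0, 0, 0, 0], [0, 0, 0, 0, 0, 0], [0, 0, 0, 0, 0, 0], [0, 0, 0, 0, 0, 0]],
  ],
)

```text
clock: 3.8
tcp_pos: [0.5349, -0.2155, 0.1554]
orientation: [2.529, 1.86, 0.002]
contact_force: [-1.5, 0.8, 7.2]
grip_width: 0.0357
gripper_force: 46.0
```

```bash
python3 -c "
from h import *
goto((.5318,-.2148,.151),-.309+np.pi/2)"
```

```text
tcp [ 0.5349 -0.2155  0.1554] delta [-0.0003 -0.0032  0.0044] [0.003 0.    0.007] j [ 0.53  0.52 -0.33  1.9   0.24  0.76 -0.23]
```

Scaled: -0.11 m / 0.6 = -0.1833, -0.07 m / 0.6 = -0.1167.

drive_effector(
  motion=[
    [[0, 0, -0.05, 0, 0, 0], [0, 0, -0.1167, 0, 0, 0], [0, 0, -0.1833, 0, 0, 0], [0, 0, -0.1833, 0, 0, 0]],
  ],
)

```text
clock: 4.2
tcp_pos: [0.5368, -0.2159, 0.2699]
orientation: [2.524, 1.856, 0.009]
contact_force: [-0.1, -0.8, -1.0]
grip_width: 0.0355
gripper_force: 45.0
```

drive_effector(
  motion=[
    [[0.0783, -0.0117, 0, 0, 0, -0.035], [0.1567, -0.0233, 0, 0, 0, -0.07], [0.235, -0.035, 0, 0, 0, -0.105], [0.3133, -0.0467, 0, 0, 0, -0.14], [0.3917, -0.0583, 0, 0, 0, -0.175]],
  ],
)

```text
clock: 4.7
tcp_pos: [0.57, 0.021, 0.2633]
orientation: [-1.731, -2.621, 0.001]
contact_force: [1.3, -0.1, -1.4]
grip_width: 0.0355
gripper_force: 45.0
```

```bash
python3 -c "
from h import *
goto((.581,.068,.265),2.14)"
```

```text
tcp [0.57   0.021  0.2633] delta [ 0.0389  0.0285 -0.0017] [-0.001 -0.    -0.166] j [ 0.31  0.41 -0.58  1.82  0.27  0.99  0.02]
```

Scaled: 0.039 m / 0.6 = 0.065, 0.03 m / 0.6 = 0.05, -0.165 rad / 4 = -0.0413.

drive_effector(
  motion=[
    [[0.05, 0.0333, 0, 0, 0, -0.025], [0.065, 0.0475, 0, 0, 0, -0.0413], [0.065, 0.0475, 0, 0, 0, -0.0413], [0.065, 0.0475, 0, 0, 0, -0.0413]],
  ],
)

```text
clock: 5.1
tcp_pos: [0.5813, 0.0653, 0.2631]
orientation: [-1.52, -2.748, 0.002]
contact_force: [0.3, -0.0, -1.3]
grip_width: 0.0353
gripper_force: 45.0
```

```bash
python3 - <<'E'
from h import *
goto((.5434,.1273,.265),2.14)
c=vision.camera_info("wrist");i,d=vision.grab_frame("wrist");cv2.imwrite("pics/w3.png",i);np.savez("pics/w3c",R=c["R"],t=c["t"])
E
```

```text
tcp [0.5813 0.0653 0.2631] delta [ 0.0726  0.0009 -0.0019] [-0.002  0.    -0.009] j [ 0.26  0.44 -0.62  1.78  0.3   1.01  0.08]
```

View pics/w3.png

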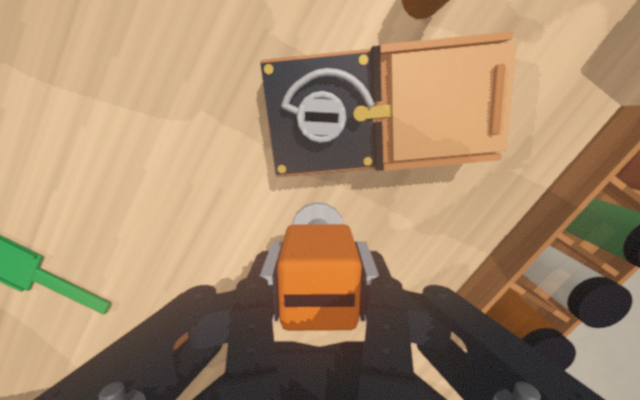

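The view shows the disc at about (321,117) with its slot nearly horizontal, and the gripped handle's stripe at about (320,300), parallel to the slot. I'll measure both precisely.

Scaled: 0.035 m / 0.6 = 0.0583, 0.03 m / 0.6 = 0.05.

```bash
cat >> h.py <<'E'
def slot(i,c,guess,z=.066,rad=14):
    g=cv2.cvtColor(i,cv2.COLOR_BGR2GRAY);m=np.zeros_like(g);cv2.circle(m,guess,rad+8,255,-1)
    dk=((g<105)&(m>0)).astype(np.uint8)
    n,l,s,ce=cv2.connectedComponentsWithStats(dk);k=min(range(1,n),key=lambda k:np.hypot(*(ce[k]-guess))+(99 if s[k,4]<40 else 0))
    (u,v),wh,a=cv2.minAreaRect(np.argwhere(l==k)[:,::-1].astype(np.float32))
    bx=cv2.boxPoints(((u,v),wh,a));e=max([bx[1]-bx[0],bx[2]-bx[1]],key=np.linalg.norm)/2
    P=[plane(c,(u+q*e[0],v+q*e[1]),z) for q in(-1,1)];D=P[1]-P[0]
    return (u,v),wh,plane(c,(u,v),z),np.arctan2(D[1],D[0])%np.pi,np.linalg.norm(D)
def load(n):
    z=np.load(f"pics/{n}c.npz");return cv2.imread(f"pics/{n}.png"),dict(camera_matrix=vision.camera_info("wrist")["camera_matrix"],R=z["R"],t=z["t"])
E
```

drive_effector(
  motion=[
    [[0.0417, 0.0333, 0, 0, 0, 0], [0.0583, 0.05, 0, 0, 0, 0], [0.0583, 0.05, 0, 0, 0, 0], [0.0583, 0.05, 0, 0, 0, 0]],
  ],
)

```text
clock: 5.55
tcp_pos: [0.5884, 0.111, 0.2637]
orientation: [1.518, 2.75, -0.002]
contact_force: [0.2, -0.8, -1.8]
grip_width: 0.0354
gripper_force: 45.0
```

```bash
python3 - <<'E'
from h import *
p,R=T()
c=vision.camera_info("wrist");i,d=vision.grab_frame("wrist");cv2.imwrite("pics/w4.png",i);np.savez("pics/w4c",R=c["R"],t=c["t"])
i3,c3=load("w3");s=slot(i3,c3,(321,117));print(s)
Rm,t=np.array(c["R"]),np.array(c["t"]);q=c["camera_matrix"]@(Rm@s[2]+t);g=tuple(int(v) for v in (q/q[2])[:2]);print(g)
s4=slot(i,c,g);print(s4);print(tri([ray(c3,s[0]),ray(c,s4[0])]))
for im,cc,pp in((i3,c3,np.array([.5813,.0653,.2631])),(i,c,p)):
    st=stripe(im,cc,pp[2]-.0354);print(st,R.inv().apply(st[2]-pp))
print(p,R.as_matrix().round(3))
E
```

```text
((320.98480224609375, 116.7886734008789), (32.42879867553711, 9.040119171142578), array([0.54399861, 0.12769728, 0.066     ]), np.float64(0.5106234866506403), np.float64(0.028731327112632744))
(287, 155)
((288.4903564453125, 155.1837158203125), (31.272506713867188, 6.5172953605651855), array([0.54407032, 0.12856972, 0.066     ]), np.float64(0.5104458930040235), np.float64(0.02879885808281276))
(array([0.5440148 , 0.12767089, 0.0608314 ]), [np.float64(3.0795734875602935e-05), np.float64(3.0795734875844936e-05)])
((319.5, 299.5), (71.0, 13.0), array([0.58175532, 0.06536342, 0.2277    ]), np.float64(0.5626403137729462), np.float64(0.03015639582228849)) [-0.00016394  0.00045158  0.03539973]
((319.5, 299.5), (71.0, 13.0), array([0.58892642, 0.11098557, 0.22827553]), np.float64(0.563704647659101), np.float64(0.03016696491172758)) [-0.00025822  0.00050785  0.03539974]
[0.58837324 0.11097193 0.26367553] [[-0.533  0.846 -0.   ]
 [ 0.846  0.533 -0.001]
 [-0.001 -0.001 -1.   ]]
```

```bash
python3 -c "
from h import *
goto((.5436,.1275,.22),2.081)"
```

```text
tcp [0.5884 0.1105 0.2637] delta [ 0.0383 -0.0288  0.0437] [-0.001  0.001  0.051] j [ 0.18  0.47 -0.62  1.75  0.31  1.03  0.01]
```

Scaled: 0.0437 m / 0.6 = 0.0728, 0.04 m / 0.6 = 0.0667, 0.05 rad / 4 = 0.0125.

drive_effector(
  motion=[
    [[0.05, -0.0333, 0, 0, 0, 0.0125], [0.0638, -0.048, 0.0333, 0, 0, 0.0125], [0.0638, -0.048, 0.0667, 0, 0, 0.0125], [0.0638, -0.048, 0.0728, 0, 0, 0.0125], [0.0638, -0.048, 0.0728, 0, 0, 0.0125]],
  ],
)

```text
clock: 6.1
tcp_pos: [0.5437, 0.1278, 0.2198]
orientation: [-1.587, -2.71, 0.002]
contact_force: [0.5, 0.8, -1.7]
grip_width: 0.0357
gripper_force: 44.9
```

```bash
python3 - <<'E'
from h import *
goto((.5436,.1275,.19),2.081)
p,R=T();c=vision.camera_info("wrist");i,d=vision.grab_frame("wrist");cv2.imwrite("pics/w5.png",i);np.savez("pics/w5c",R=c["R"],t=c["t"])
st=stripe(i,c,p[2]-.0354);print(st)
ct=vision.camera_info("top")
E
```

```text
tcp [0.5437 0.1278 0.2198] delta [-0.0002 -0.0002  0.0298] [-0.001  0.     0.001] j [ 0.14  0.45 -0.62  1.88  0.33  0.91 -0.12]
((319.0, 300.0), (12.0, 70.0), array([0.54408958, 0.12741951, 0.18442469]), np.float64(0.5131535657748312), np.float64(0.02975479000288956))
```

View pics/w5.png

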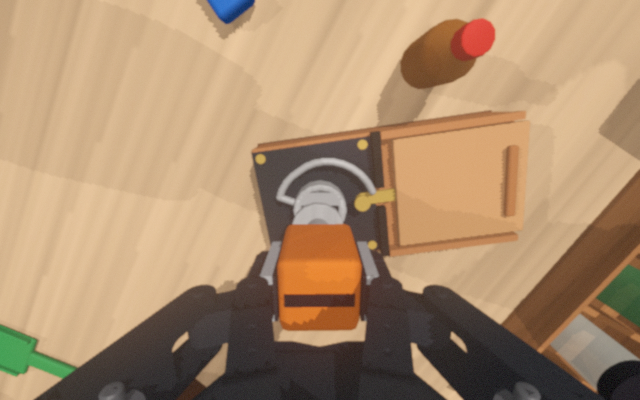

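The driver sits directly over the disc at about (319,205), with the slot parallel to the blade. I'll lower it in stages while checking the force.

Scaled: 0.026 m / 0.6 = 0.0433, 0.02 m / 0.6 = 0.0333.

drive_effector(
  motion=[
    [[0, 0, 0.02, 0, 0, 0], [0, 0, 0.0333, 0, 0, 0], [0, 0, 0.0433, 0, 0, 0], [0, 0, 0.0433, 0, 0, 0]],
  ],
)

```text
clock: 6.55
tcp_pos: [0.543, 0.1289, 0.193]
orientation: [-1.584, -2.711, 0.002]
contact_force: [0.3, 0.1, -0.8]
grip_width: 0.0356
gripper_force: 45.0
```

drive_effector(
  motion=[
    [[0, 0, 0.005, 0, 0, 0], [0, 0, 0.01, 0, 0, 0], [0, 0, 0.0133, 0, 0, 0], [0, 0, 0.0133, 0, 0, 0]],
  ],
)

```text
clock: 6.95
tcp_pos: [0.5435, 0.1291, 0.186]
orientation: [-1.585, -2.712, 0.0]
contact_force: [-0.4, -0.8, -1.5]
grip_width: 0.0354
gripper_force: 45.0
```

Scaled: 0.001 m / 0.6 = 0.0017, 0.3 rad / 4 = 0.075.

drive_effector(
  motion=[
    [[0, 0, 0.0017, 0, 0, 0], [0, 0, 0.0017, 0, 0, 0], [0, 0, 0.0017, 0, 0, 0.025], [0, 0, 0.0017, 0, 0, 0.05], [0, 0, 0.0017, 0, 0, 0.075]],
  ],
)

```text
clock: 7.45
tcp_pos: [0.5442, 0.128, 0.1855]
orientation: [1.977, 2.439, -0.0]
contact_force: [2.2, -3.3, 0.0]
grip_width: 0.0357
gripper_force: 45.2
```

drive_effector(
  motion=[
    [[0, 0, 0, 0, 0, 0.025], [0, 0, 0, 0, 0, 0.05], [0, 0, 0, 0, 0, 0.075], [0, 0, 0, 0, 0, 0.1], [0, 0, 0, 0, 0, 0.125]],
  ],
)

```text
clock: 7.95
tcp_pos: [0.5445, 0.1278, 0.1855]
orientation: [2.519, 1.874, 0.001]
contact_force: [2.3, -3.6, -2.1]
grip_width: 0.0355
gripper_force: 44.9
```

```bash
python3 -c "
from h import *
goto((.5436,.1275,.185),2.081);print(r.get_obs()['moment'])"
```

```text
tcp [0.5445 0.1278 0.1855] delta [-0.0006 -0.0007  0.0005] [ 0.002  0.002 -0.802] j [-0.02  0.46 -0.41  1.92  0.25  0.81 -0.86]
[-0.81733356 -0.55983946  0.05256533]
```

Scaled: 0.4 rad / 4 = 0.1.

drive_effector(
  motion=[
    [[0, 0, 0, 0, 0, 0.025], [0, 0, 0, 0, 0, 0.05], [0, 0, 0, 0, 0, 0.075], [0, 0, 0, 0, 0, 0.1], [0, 0, 0, 0, 0, 0.1]],
  ],
)

```text
clock: 8.45
tcp_pos: [0.5442, 0.1282, 0.1855]
orientation: [2.839, 1.341, 0.001]
contact_force: [1.4, -2.3, 0.2]
grip_width: 0.0356
gripper_force: 45.1
```

```bash
python3 - <<'E'
from h import *
goto((.5436,.1275,.185),2.081);print(r.get_obs()['moment'])
c=vision.camera_info("wrist");i,d=vision.grab_frame("wrist");cv2.imwrite("pics/w6.png",i)
E
```

```text
tcp [0.5442 0.1282 0.1855] delta [-0.0009  0.      0.0005] [ 1.000e-03  1.000e-03 -1.199e+00] j [-0.09  0.45 -0.31  1.92  0.19  0.8  -1.2 ]
[-0.70496339 -0.20648339  0.05806869]
```

View pics/w6.png

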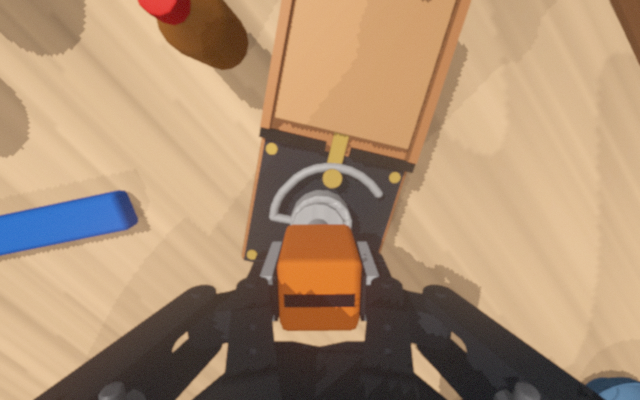

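The hook has passed the bolt head at (333,178), and the driver stands over the disc. Now I'll release.

drive_effector(
  motion=[
    [[0, 0, 0, 0, 0, 0], [0, 0, 0, 0, 0, 0], [0, 0, 0, 0, 0, 0], [0, 0, 0, 0, 0, 0], [0, 0, 0, 0, 0, 0]],
  ],
  jaw=0.085,
)

```text
clock: 9.0
tcp_pos: [0.5435, 0.1293, 0.1852]
orientation: [-2.839, -1.344, -0.0]
contact_force: [0.0, -0.5, -0.2]
grip_width: 0.085
gripper_force: 0.0
```

```bash
python3 - <<'E'
from h import *
p,R=T();goto((.5436,.1275,.185),2.081);print(r.get_obs()['gripper_force'])
c=vision.camera_info("wrist");i,d=vision.grab_frame("wrist");cv2.imwrite("pics/w7.png",i)
print(stripe(i,c,.15))
E
```

```text
tcp [0.5435 0.1293 0.1852] delta [-0.0013  0.0012  0.0002] [-0.    -0.    -1.197] j [-0.09  0.45 -0.32  1.92  0.19  0.8  -1.2 ]
0.0
((319.0, 301.0), (12.0, 70.0), array([0.54203683, 0.12874846, 0.15      ]), np.float64(-0.6856319296344408), np.float64(0.029741854364780242))
```

View pics/w7.png

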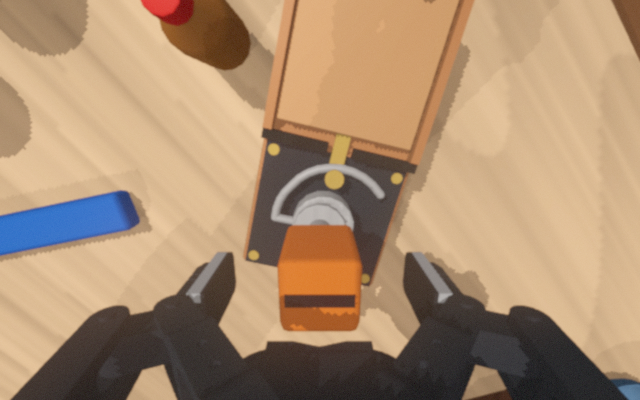

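The driver stands freely, with the stripe at (319,301), yaw −0.686, and the fingers clear. I'll turn the open hand back by a quarter turn.

Scaled: -0.75 rad / 4 = -0.1875.

drive_effector(
  motion=[
    [[0, 0, 0, 0, 0, -0.0375], [0, 0, 0, 0, 0, -0.075], [0, 0, 0, 0, 0, -0.1125], [0, 0, 0, 0, 0, -0.15], [0, 0, 0, 0, 0, -0.1875]],
  ],
)

```text
clock: 9.55
tcp_pos: [0.5436, 0.1291, 0.1852]
orientation: [2.143, 2.297, 0.0]
contact_force: [0.4, -0.3, -0.3]
grip_width: 0.0852
gripper_force: 0.0
```

drive_effector(
  motion=[
    [[0, 0, 0, 0, 0, -0.0375], [0, 0, 0, 0, 0, -0.075], [0, 0, 0, 0, 0, -0.1125], [0, 0, 0, 0, 0, -0.15], [0, 0, 0, 0, 0, -0.1875]],
  ],
)

```text
clock: 10.05
tcp_pos: [0.5436, 0.129, 0.1852]
orientation: [1.153, 2.922, 0.0]
contact_force: [0.4, 0.2, 0.1]
grip_width: 0.0849
gripper_force: 0.0
```

drive_effector(
  motion=[
    [[0, 0, 0, 0, 0, -0.0175], [0, 0, 0, 0, 0, -0.0175], [0, 0, 0, 0, 0, -0.0175]],
  ],
)

```text
clock: 10.35
tcp_pos: [0.5436, 0.129, 0.1852]
orientation: [-1.063, -2.956, -0.0]
contact_force: [0.2, -0.5, 0.1]
grip_width: 0.0848
gripper_force: 0.0
```

```bash
python3 - <<'E'
from h import *
c=vision.camera_info("wrist");i,d=vision.grab_frame("wrist");cv2.imwrite("pics/w8.png",i)
s=stripe(i,c,.15);print(s);goto((s[2][0],s[2][1],.185),-.686+np.pi);print(r.get_obs()['contact_force'])
E
```

```text
((316.0, 296.5), (59.0, 12.0), array([0.54218847, 0.12928471, 0.15      ]), np.float64(-0.6925099144737052), np.float64(0.02895206796191819))
tcp [0.5436 0.1291 0.1852] delta [ 0.0012 -0.0007  0.0002] [-0.     0.    -0.004] j [ 0.18  0.52 -0.68  1.9   0.43  0.86  0.17]
[0.0555177  0.47274486 0.43496017]
```

Scaled: 0.001 m / 0.6 = 0.0017, -0.0007 m / 0.6 = -0.0012.

drive_effector(
  motion=[
    [[0.0017, -0.0012, 0, 0, 0, 0], [0.0017, -0.0012, 0, 0, 0, 0], [0.0017, -0.0012, 0, 0, 0, 0], [0.0017, -0.0012, 0, 0, 0, 0], [0.0017, -0.0012, 0, 0, 0, 0]],
  ],
  jaw=0.02,
  grip_force=40,
)

```text
clock: 10.9
tcp_pos: [0.5423, 0.1292, 0.1854]
orientation: [1.059, 2.958, -0.0]
contact_force: [-1.6, -0.9, 2.2]
grip_width: 0.0355
gripper_force: 42.8
```

drive_effector(
  motion=[
    [[0, 0, 0, 0, 0, 0], [0, 0, 0, 0, 0, 0.025], [0, 0, 0, 0, 0, 0.05], [0, 0, 0, 0, 0, 0.075], [0, 0, 0, 0, 0, 0.1]],
  ],
)

```text
clock: 11.4
tcp_pos: [0.5429, 0.1296, 0.1854]
orientation: [1.63, 2.685, 0.002]
contact_force: [1.3, 1.0, -0.7]
grip_width: 0.0355
gripper_force: 42.6
```

drive_effector(
  motion=[
    [[0, 0, 0, 0, 0, 0.025], [0, 0, 0, 0, 0, 0.05], [0, 0, 0, 0, 0, 0.075], [0, 0, 0, 0, 0, 0.1], [0, 0, 0, 0, 0, 0.125]],
  ],
)

```text
clock: 11.9
tcp_pos: [0.544, 0.1298, 0.1854]
orientation: [2.243, 2.198, 0.007]
contact_force: [5.9, 1.0, -3.0]
grip_width: 0.0353
gripper_force: 42.2
```

```bash
python3 -c "
from h import *
goto((.5436,.1275,.185),2.456);print(r.get_obs()['moment'])"
```

```text
tcp [0.544  0.1298 0.1854] delta [-0.0023 -0.0004  0.0004] [ 0.005  0.    -0.906] j [ 0.03  0.47 -0.47  1.92  0.29  0.81 -0.62]
[ 0.27790907 -1.41405617  0.23815679]
```

Scaled: 0.4 rad / 4 = 0.1.

drive_effector(
  motion=[
    [[0, 0, 0, 0, 0, 0.025], [0, 0, 0, 0, 0, 0.05], [0, 0, 0, 0, 0, 0.075], [0, 0, 0, 0, 0, 0.1], [0, 0, 0, 0, 0, 0.1]],
  ],
)

```text
clock: 12.4
tcp_pos: [0.5448, 0.1295, 0.1857]
orientation: [2.634, 1.709, 0.009]
contact_force: [6.1, 0.4, -4.8]
grip_width: 0.0356
gripper_force: 42.3
```

```bash
python3 - <<'E'
from h import *
goto((.5436,.1275,.185),2.456);print(r.get_obs()['moment'])
c=vision.camera_info("wrist");i,d=vision.grab_frame("wrist");cv2.imwrite("pics/w9.png",i)
print(stripe(i,c,.15))
E
```

```text
tcp [0.5448 0.1295 0.1857] delta [-0.0023 -0.0003  0.0006] [ 0.006 -0.    -1.305] j [-0.05  0.46 -0.38  1.92  0.23  0.8  -0.97]
[ 0.1360425  -1.78937455  0.02047438]
((318.5, 294.5), (51.0, 13.0), array([0.54490637, 0.13151211, 0.15      ]), np.float64(-1.990519088526921), np.float64(0.024971482950213134))
```

View pics/w9.png

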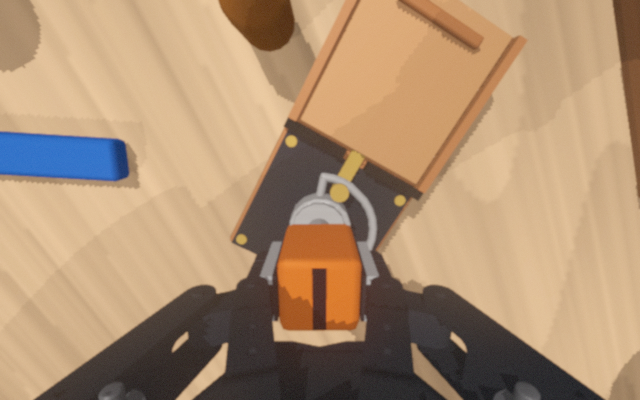

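The hook has drawn the bolt head in at (340,192), and the lid reaches the seal. I'll turn 0.08 rad more for margin, then release.

Scaled: 0.08 rad / 4 = 0.02.

drive_effector(
  motion=[
    [[0, 0, 0, 0, 0, 0.01], [0, 0, 0, 0, 0, 0.02], [0, 0, 0, 0, 0, 0.02], [0, 0, 0, 0, 0, 0.02]],
  ],
)

```text
clock: 12.85
tcp_pos: [0.545, 0.1292, 0.1856]
orientation: [2.698, 1.606, 0.009]
contact_force: [7.2, 0.6, -5.1]
grip_width: 0.0354
gripper_force: 42.2
```

```bash
python3 -c "
from h import *
print(r.get_obs()['moment'])"
```

```text
[ 0.07459849 -1.96608785  0.06355427]
```

drive_effector(
  motion=[
    [[0, 0, 0, 0, 0, 0], [0, 0, 0, 0, 0, 0], [0, 0, 0, 0, 0, 0], [0, 0, 0, 0, 0, 0], [0, 0, 0, 0, 0, 0]],
  ],
  jaw=0.085,
)

```text
clock: 13.35
tcp_pos: [0.5422, 0.1292, 0.1852]
orientation: [-2.699, -1.607, 0.0]
contact_force: [-0.7, 0.0, -0.1]
grip_width: 0.0849
gripper_force: 0.0
```

drive_effector(
  motion=[
    [[0, 0, -0.05, 0, 0, 0], [0, 0, -0.1167, 0, 0, 0], [0, 0, -0.1833, 0, 0, 0], [0, 0, -0.1833, 0, 0, 0], [0, 0, -0.1833, 0, 0, 0]],
  ],
)

```text
clock: 13.85
tcp_pos: [0.5426, 0.1293, 0.2961]
orientation: [2.699, 1.606, 0.003]
contact_force: [-0.9, -0.3, -0.9]
grip_width: 0.0851
gripper_force: 0.0
```

drive_effector(
  motion=[
    [[-0.0667, 0, 0, 0, 0, 0], [-0.1167, 0, 0, 0, 0, 0], [-0.1167, 0, 0, 0, 0, 0], [-0.1167, 0, 0, 0, 0, 0]],
  ],
)

```text
clock: 14.25
tcp_pos: [0.5083, 0.067, 0.294]
orientation: [-2.7, -1.605, 0.003]
contact_force: [0.5, 0.3, 0.3]
grip_width: 0.0848
gripper_force: 0.0
```

```bash
python3 - <<'E'
from h import *
c=vision.camera_info("wrist");i,d=vision.grab_frame("wrist");cv2.imwrite("pics/w10.png",i)
print(stripe(i,c,.15),r.get_obs()['contact_force'])
E
```

```text
((323.5, 116.5), (43.0, 7.0), array([0.54499702, 0.12990279, 0.15      ]), np.float64(-2.0640245527783634), np.float64(0.029279918650351774)) [-0.25988573  1.4054299   0.47503565]
```

View pics/w10.png

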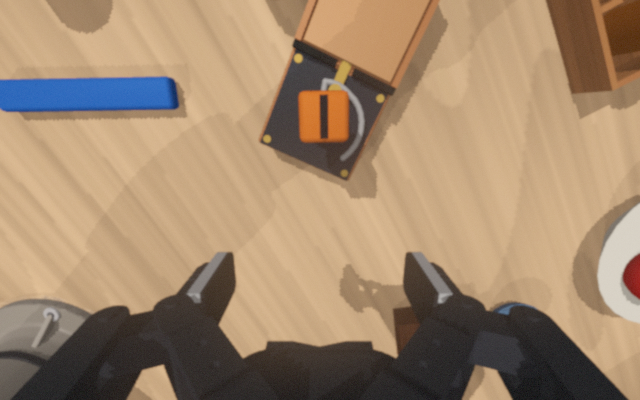

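The driver stands upright at (323,116) with its blade turned 2.57 rad from the start. The lid is against the seal and the hand is clear, so I'll hand in.

```bash
python3 -c "
from bench import r, vision, hand_in
print(hand_in())"
```

```text
the job is handed in; nothing more can be done
None
```

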